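Close the suction unit: valve to half open, lid over the locating pin, hold the seal down

TASK

Get the paper-repair suction unit ready to pull down: turn its valve lever to half open (45 degrees) and let go of it, then take the lid by its handle, lay it on top of the locating pin close along the back fence, a centimetre or two to one side of its place, and slide it along the fence until it drops over the pin, which the lid hides. Then press the lid down until the rubber seal is squeezed at least half way, and finish like that, still gripping the handle and pressing; do not knock the small things lying around.

Things in the scene. Friction and masses are not known exactly. Their poses are not given: they have to be found in the camera images.
- suction_unit: Fixed suction unit: low grey box, steel deck 150 x 190 mm, top at z = 30 mm; brass pipe and ball valve at its left end lead to a grey pump (110 x 82 x 70 mm, centre y = +302 mm) with a round gauge. Origin: on the table under the pin, the deck's centre. x towards the fence (away from the robot), y to valve and pump, z up. Black rubber seal frame round the pin, 106 x 146 mm, top at z = 36 mm.
- pin_tip (a point): Tip of the steel locating pin in the middle of the deck: 10 mm diameter, tapering to 4 mm over its last 5 mm, tip 43 mm above the table, so 7 mm above the seal.
- fence_mid (a point): Middle of the upper edge of the back fence, on its face towards the pin: an aluminium bar on the deck, 186 mm long along the unit's y, its upright face at the unit's x = +56.5 mm, its top at z = 50 mm, 8 mm thick.
- valve_stem (a point): Axis of the valve stem at lever height: x = 0, y = +150 mm, z = 63 mm in the unit's frame. The lever turns about this upright axis.
- valve (a joint): Angle of the valve lever: 0 shut (lever square to the pipe, pointing along the unit's -x towards the robot), 1.571 fully open (lever along the pipe, pointing +y to the pump). It opens clockwise seen from above; half open is 0.785. Stiff (0.15 N m), stays where it is left.
- valve_grip (a point): Middle of the lever's black sleeve, where to pinch it: 60 mm from the valve stem axis, 63 mm above the table. The sleeve is 12 mm wide, 16 mm tall (z = 55 to 71 mm), 52 mm long (from 31 to 83 mm from the stem axis).
- lid: Loose flat aluminium lid, 110 (x) x 150 (y) x 8 mm, 0.3 kg, black handle on top. Origin: centre of its underside, at the mouth of the blind hole for the pin (11.6 mm diameter, 13 mm deep). Seated: long sides along the fence, either way round, 1.5 mm from it. Underside at z = 43 mm riding on the pin tip, 36 mm resting on the seal, 31 mm with the seal fully squeezed.
- lid_handle (a point): Grasp point of the lid's handle, 41 mm above the underside, over the hole. The handle bar runs along the lid's y: 14 mm wide (x), 90 mm long, 30 to 48 mm above the underside, on two posts 72 mm apart; below it a boss, 20 mm across, tops the hole at 16 mm.
- seal (a joint): How far the seal is squeezed (m): 0 free, 0.005 fully. Springy: needs 5 N to start and 2 N more for each mm (10 N at half, 15 N fully), the lid's own weight (3 N) included.
- magnifier: Magnifying glass, 49 x 107 x 8 mm, lying before the unit. Leave alone.
- eraser: Pink eraser, 17 x 43 x 13 mm, lying before the unit. Leave alone.
- brass_seal: Upright hand seal with a black grip, 24 x 24 x 66 mm, beyond the lid to its left. Leave alone.
- spring_clip: Steel spring clip, 50 x 51 x 20 mm, behind the unit. Leave alone.
- matchbox: Matchbox, 37 x 54 x 15 mm, lying before the pipe and pump. Leave alone.
- ribbon_tin: Round flat tin, 62 mm diameter, 23 mm tall, behind the lid. Leave alone.

How it is judged:
By the outcome, as a careful person would: the job done as asked, in the order asked, and still so for the second after the job is handed in, while the arm keeps its last pose, push and grip.
It also fails if it takes over 59 s, if anything falls off the work surface, if the arm or the gripper's body presses on something with over 40 N, if the wrist force passes 120 N, or if a joint passes its speed limit or range.

ROBOT

A 6-joint arm with a two-finger parallel gripper is mounted at the origin on a cart in front of the work surface, level with it; the furniture and walls round the work are solid. World frame = base frame: x ahead of the robot, y to its left, z up, the work surface at z = 0. Lengths are in m, angles in rad, forces in N, time in s.
With the tool pointing down it reaches from about 0.425 to 1.125 m from the base axis. Payload 14.9 kg.
Tool frame: the origin (TCP) lies midway between the tips of the shut fingers; the grasp point (between the pads) lies 19 mm behind it; z points along the fingers, y is the line along which they close (so a half turn about z gives the same grasp; the last joint's range is limited). The gripper opens to 91 mm and grips with 3 to 60 N. Pads are 32 mm wide; open, the fingers measure 118 mm over their backs; the gripper's body (76 mm by 178 mm) begins 60 mm behind the grasp point.
Start: joints at [1.155, 0.379, 1.734, -0, 1.028, -0.033], TCP at [0.261, 0.649, 0.214] pointing down, gripper open.
Joint ranges: [-2.77, 2.77], [-0.74, 2.19], [0, 2.66], [-1.06, 4.2], [0.31, 2.87], [-3.08, 3.08]. Speed limits (rad/s): [1.89, 1.89, 2.39, 3.14, 3.14, 3.14].

INTERFACE

Orientations are given as a rotation vector (axis times angle).
In Python, from bench import status, eyes, workorder gives the robot as it stands.
- The arm moves only by the tool carry_out, never from a script. Its argument "increments" is a list that holds one entry, the list of rows, each a list of 7 numbers: the shift along the world's x, y, z in m, then the turn, a rotation vector about the world's x, y, z in rad, then the gripper's target within -1 to 1 (fully open at 1, half-way at 0, shut at -1). In form: [[[x, y, z, rx, ry, rz, grip], ...]]. A call has 1 to 10 rows; each row is the pose to reach, as a shift and turn from the pose commanded when the call began; what a row does not reach only later rows make up. A row lasts 1/12 s, in which the tool goes at most 41.7 mm and 7.16 degrees, less where a joint would pass 70% of its speed; a pose out of reach is approached as far as the arm can. A call with a gripper value outside its range is refused whole. The fingers move at their own pace and stop on an object; the grip force is fixed at half the most. Time passes only in rows, so rows that repeat a pose let the fingers close. It gives the time, the measured TCP pose, the force, the opening and the grip force at its end, in the units of the state.
- status.state(): the state, without advancing time (a new reading comes with each control period).
- eyes.get_image(name): name is "side" or "top"; returns the picture (384x512x3 uint8, blue, green, red); there is no depth.
- eyes.camera_params(name): a dict with "intrinsics" (3x3 intrinsics, pixels), "eye" and "attitude" of the camera in the world. Camera axes: x right, y down, z forward; pixel columns grow to the right and rows downward; lengths in m; the calibration is good to about 2 mm. A picture is of the moment at which its call begins. camera_params takes no time and is no camera call.
- workorder.job_done(): hands the job in; it is judged then, once.
The state is a dict: "time": time; "joints": joint angles; "qvel": joint speeds; "joint_efforts": joint torques, N m; "ee_pos": TCP position; "ee_rot": TCP orientation; "force": force on the tool from outside, world axes, zero at the start; "torque": the same for the moment, N m; "width": opening from 0.0 (shut) to 1.0 (fully open); "gripper_force": force on a finger pad.
Only numpy, scipy, OpenCV 4.12 (cv2) and the standard library are available. Lean on these libraries where they do the work, as an engineer would, in place of code of your own. Each camera call takes 0.05 s, during which the arm holds its last target. There are 200 camera calls.

## Working session

There is one attempt and no reset: what is moved stays moved. The work goes in short steps, Python scripts to look and compute and a tool call to move; the robot and the scene stay as the last step left them, time stands still between calls to the robot, and variables do not carry over. Pictures are saved under pics/ and viewed, at most 10 in all, crops included, and the job is handed in when it is done.

Besides the shell and the picture viewer there is one more tool, called after "Emit:" in YAML: its name, and indented under it one key for each argument. carry_out: Moves the arm, as the interface text tells. Its arguments: {"type":"object","properties":{"increments":{"type":"array"}},"required":["increments"]}

```bash
mkdir -p pics; ls; python3 - <<'E'
from bench import status, eyes
import cv2
s=status.state(); print({k:s[k] for k in('time','ee_pos','ee_rot','width','force')})
for n in('side','top'):
    cv2.imwrite(f'pics/{n}0.png',eyes.get_image(n)); p=eyes.camera_params(n); print(n,p)
E
```

```text
pics
{'time': 0.0, 'ee_pos': array([0.26130573, 0.64897143, 0.2132803 ]), 'ee_rot': array([-5.97596321e-01, -3.08396318e+00,  1.68483888e-03]), 'width': 1.0003123780589274, 'force': array([ 0.04624801, -0.19246681, -0.11464019])}
side {'intrinsics': array([[475.60855208,   0.        , 252.23624295],
       [  0.        , 475.60855208, 193.06472901],
       [  0.        ,   0.        ,   1.        ]]), 'eye': array([ 0.10911215, -0.90778544,  0.50370532]), 'attitude': array([-1.91151525,  0.42374081, -0.30977516])}
top {'intrinsics': array([[365.5518146 ,   0.        , 252.33740725],
       [  0.        , 365.5518146 , 187.85998434],
       [  0.        ,   0.        ,   1.        ]]), 'eye': array([0.45672279, 0.02425696, 1.00100947]), 'attitude': array([-2.13188029,  2.14508099, -0.16908258])}
```

View pics/top0.png

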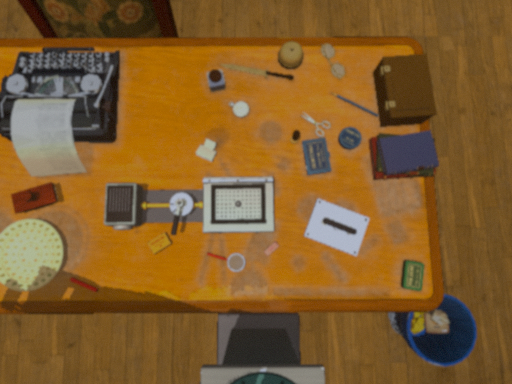

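View pics/side0.png

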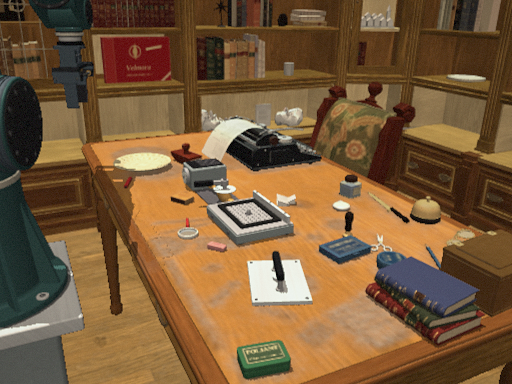

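The top view shows the lid around (337,227), the unit's seal frame around (238,204), the valve stem around (181,204) with its lever pointing down, the pump at (121,205), the magnifier at (235,262), and the eraser at (271,248). Next I'll take a closer crop and do the mask measurements.

```bash
cat > h.py <<'E'
import numpy as np, cv2
from bench import status, eyes
from scipy.spatial.transform import Rotation as R
def cam(n):
    p=eyes.camera_params(n); return p['intrinsics'],np.array(p['eye']),R.from_rotvec(p['attitude']).as_matrix()
def ray(n,uv,z):
    K,e,A=cam(n); d=(A@np.linalg.inv(K)@np.c_[np.atleast_2d(uv),np.ones(len(np.atleast_2d(uv)))].T).T
    return e+d*((z-e[2])/d[:,2])[:,None]
def proj(n,P):
    K,e,A=cam(n); c=(np.atleast_2d(P)-e)@A; q=c@K.T; return q[:,:2]/q[:,2:]
def blobs(mask,roi,amin=15):
    x0,y0,x1,y1=roi; m=np.zeros_like(mask); m[y0:y1,x0:x1]=mask[y0:y1,x0:x1]
    cs,_=cv2.findContours(m,cv2.RETR_EXTERNAL,cv2.CHAIN_APPROX_NONE)
    return sorted([c for c in cs if cv2.contourArea(c)>=amin],key=cv2.contourArea,reverse=True)
E
python3 - <<'E'
from h import *
im=cv2.imread('pics/top0.png'); g=im.max(2)
white=((im.min(2)>150)*255).astype('uint8'); dark=((g<75)*255).astype('uint8')
def rep(t,c,z):
    b=cv2.boxPoints(cv2.minAreaRect(c)); P=ray('top',b,z); print(t,cv2.contourArea(c),b.round(1).tolist(),P.mean(0).round(4),[ (np.linalg.norm(P[i]-P[i-1]).round(4), np.degrees(np.arctan2(*(P[i]-P[i-1])[1::-1])).round(1)) for i in(1,2)])
for c in blobs(white,(295,190,380,262))[:1]: rep('lid',c,.008)
for c in blobs(dark,(310,205,365,245))[:2]: rep('handle',c,.048)
for c in blobs(dark,(203,176,276,234))[:3]: rep('seal',c,.036)
for c in blobs(dark,(160,205,195,240))[:3]: rep('lever',c,.071)
cv2.imwrite('pics/crop0.png',np.hstack([cv2.resize(im[165:245,95:285],None,fx=4,fy=4,interpolation=cv2.INTER_CUBIC)]))
E
```

```text
lid 2149.5 [[303.1000061035156, 235.3000030517578], [317.5, 197.8000030517578], [370.3999938964844, 218.1999969482422], [356.0, 255.6999969482422]] [ 0.5081 -0.203   0.008 ] [(np.float64(0.1102), np.float64(-22.6)), (np.float64(0.1524), np.float64(-111.8))]
handle 85.5 [[323.3999938964844, 221.39999389648438], [324.79998779296875, 217.89999389648438], [354.79998779296875, 229.89999389648438], [353.3999938964844, 233.39999389648438]] [ 0.5084 -0.2002  0.048 ] [(np.float64(0.0098), np.float64(-23.7)), (np.float64(0.0828), np.float64(-112.4))]
seal 1878.5 [[212.0, 184.0], [264.0, 184.0], [264.0, 222.0], [212.0, 222.0]] [0.571  0.0628 0.036 ] [(np.float64(0.1393), np.float64(-90.4)), (np.float64(0.1015), np.float64(179.4))]
lever 50.0 [[171.6999969482422, 233.0], [174.10000610351562, 215.5], [179.10000610351562, 216.10000610351562], [176.8000030517578, 233.60000610351562]] [0.5125 0.2201 0.071 ] [(np.float64(0.0444), np.float64(-6.0)), (np.float64(0.013), np.float64(-97.9))]
```

View pics/crop0.png

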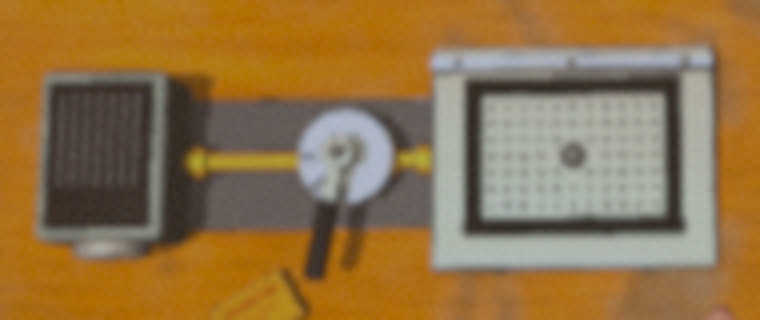

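The crop shows the stem at px (180.5,203.7), the pin at (238,203.7), the lever sleeve running down to about (173,234) and already tilted slightly open, and the fence along the top of the deck.

```bash
python3 - <<'E'
from h import *
o=lambda u,v:[95+u/4-.375,165+v/4-.375]
for t,uv,z in [('pin',o(572,155),.041),('stem',o(340,153),.071),('leverend',o(314,277),.071),('leverstart',o(328,205),.071),('fenceL',o(433,70),.05),('fenceR',o(714,70),.05),('deckBL',o(433,268),.03),('deckBR',o(716,268),.03)]:
    print(t,ray('top',uv,z)[0].round(4))
# side view seal frame / pin / lever check
for n,P in [('pin',(.571,.0628,.043)),('stem',(.57,.213,.063)),('handle',(.5084,-.2002,.048))]: print(n,proj('side',P).round(1))
im=cv2.imread('pics/side0.png'); dark=((im.max(2)<60)*255).astype('uint8')
for c in blobs(dark,(268,245,292,295)): print('side handle',cv2.boundingRect(c),cv2.minAreaRect(c))
cv2.imwrite('pics/crop1.png',cv2.resize(im[150:310,165:325],None,fx=3.7,fy=3.7,interpolation=cv2.INTER_CUBIC))
E
```

```text
pin [0.569  0.0636 0.041 ]
stem [0.5677 0.2109 0.071 ]
leverend [0.489  0.2253 0.071 ]
leverstart [0.5344 0.2177 0.071 ]
fenceL [0.6249 0.1551 0.05  ]
fenceR [ 0.6238 -0.0305  0.05  ]
deckBL [0.4958 0.1558 0.03  ]
deckBR [ 0.4947 -0.031   0.03  ]
pin [[248.4 207.5]]
stem [[224.5 180.7]]
handle [[276.9 259.3]]
side handle (273, 252, 11, 29) ((277.5000305175781, 266.00006103515625), (29.346811294555664, 7.276068687438965), 75.96376037597656)
```

View pics/crop1.png

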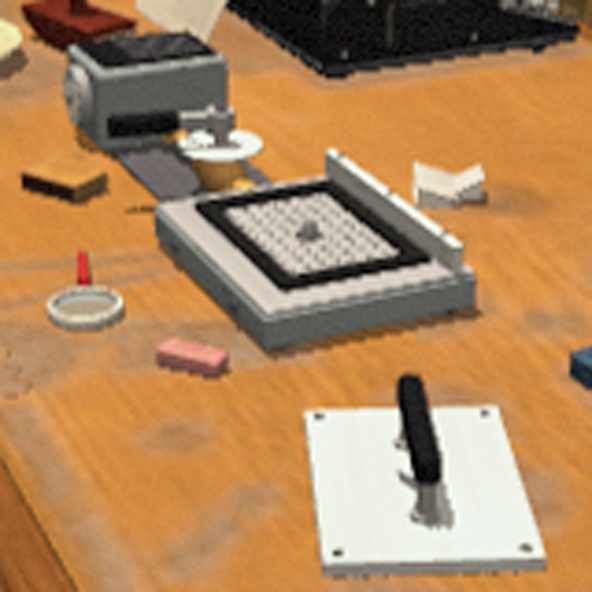

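The side view confirms the lid lies flat with its bar up and the pin is at about (248,210), matching the top view. My estimates:
- **Unit origin:** about (0.5695, 0.063), yaw -0.4°.
- **Lever:** about 8.5° open already, sleeve middle at about (0.512, 0.221).

Emit:
carry_out:
  increments:
    - [[0.251, -0.428, -0.07, 0, 0, 0.236, 0], [0.251, -0.428, -0.07, 0, 0, 0.236, 0], [0.251, -0.428, -0.07, 0, 0, 0.236, 0], [0.251, -0.428, -0.07, 0, 0, 0.236, 0], [0.251, -0.428, -0.07, 0, 0, 0.236, 0], [0.251, -0.428, -0.07, 0, 0, 0.236, 0], [0.251, -0.428, -0.07, 0, 0, 0.236, 0], [0.251, -0.428, -0.07, 0, 0, 0.236, 0], [0.251, -0.428, -0.07, 0, 0, 0.236, 0], [0.251, -0.428, -0.07, 0, 0, 0.236, 0]]

```text
time: 0.93
ee_pos: [0.4707, 0.2915, 0.1554]
ee_rot: [-0.23, -3.133, 0.0]
force: [1.4, 0.3, 0.5]
width: 0.498
gripper_force: 0.0
```

Emit:
carry_out:
  increments:
    - [[0.041, -0.07, 0, 0, 0, 0, 0], [0.041, -0.07, 0, 0, 0, 0, 0], [0.041, -0.07, 0, 0, 0, 0, 0], [0.041, -0.07, 0, 0, 0, 0, 0], [0.041, -0.07, 0, 0, 0, 0, 0]]

```text
time: 1.35
ee_pos: [0.5109, 0.2235, 0.1555]
ee_rot: [-0.231, -3.133, 0.0]
force: [0.4, -0.2, -0.0]
width: 0.499
gripper_force: 0.0
```

Emit:
carry_out:
  increments:
    - [[0.001, -0.0025, -0.04, 0, 0, 0, 0], [0.001, -0.0025, -0.075, 0, 0, 0, 0], [0.001, -0.0025, -0.1, 0, 0, 0, 0], [0.001, -0.0025, -0.1115, 0, 0, 0, 0], [0.001, -0.0025, -0.1115, 0, 0, 0, 0], [0.001, -0.0025, -0.1115, 0, 0, 0, 0]]

```text
time: 1.85
ee_pos: [0.512, 0.2218, 0.0446]
ee_rot: [-0.229, -3.133, 0.0]
force: [0.1, 0.7, 0.9]
width: 0.501
gripper_force: 0.0
```

```bash
python3 - <<'E'
from h import *
a=eyes.get_image('top')[160:290,100:300]; b=eyes.get_image('side')[150:250,165:300]
cv2.imwrite('pics/c2.png',np.vstack([cv2.resize(a,(600,390),interpolation=3)[:300],cv2.resize(b,(600,444),interpolation=3)[:300]]))
E
```

```text
(no output)
```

View pics/c2.png

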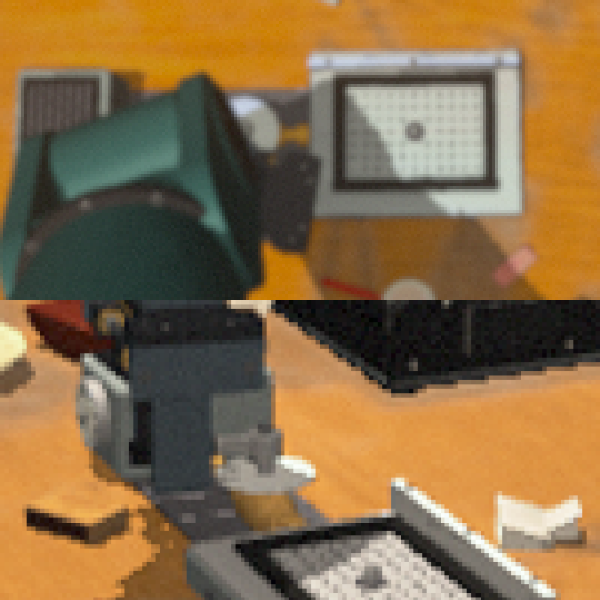

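The top view is blocked by the arm. The side view shows the near finger beside the sleeve at about (206,190), with no contact, so I'm closing now.

Emit:
carry_out:
  increments:
    - [[0, 0, 0, 0, 0, 0, -1], [0, 0, 0, 0, 0, 0, -1], [0, 0, 0, 0, 0, 0, -1], [0, 0, 0, 0, 0, 0, -1], [0, 0, 0, 0, 0, 0, -1], [0, 0, 0, 0, 0, 0, -1]]

```text
time: 2.45
ee_pos: [0.5122, 0.2208, 0.0444]
ee_rot: [-0.231, -3.133, 0.0]
force: [-0.0, -5.5, 6.3]
width: 0.134
gripper_force: 29.9
```

Emit:
carry_out:
  increments:
    - [[0.0008, 0.0048, 0, 0, 0, -0.081, -1], [0.0021, 0.0095, 0, 0, 0, -0.162, -1], [0.0037, 0.0141, 0, 0, 0, -0.242, -1], [0.0057, 0.0185, 0, 0, 0, -0.323, -1], [0.008, 0.0227, 0, 0, 0, -0.404, -1], [0.0107, 0.0268, 0, 0, 0, -0.485, -1], [0.0137, 0.0306, 0, 0, 0, -0.565, -1], [0.017, 0.0341, 0, 0, 0, -0.646, -1], [0.017, 0.0341, 0, 0, 0, -0.646, -1], [0.017, 0.0341, 0, 0, 0, -0.646, -1]]

```text
time: 3.28
ee_pos: [0.5294, 0.2538, 0.0443]
ee_rot: [1.215, 2.897, -0.003]
force: [2.5, -15.9, 7.5]
width: 0.132
gripper_force: 30.0
```

Emit:
carry_out:
  increments:
    - [[0, 0, 0, 0, 0, 0, -0.1], [0, 0, 0, 0, 0, 0, -0.1], [0, 0, 0, 0, 0, 0, -0.1], [0, 0, 0, 0, 0, 0, -0.1], [0, 0, 0.03, 0, 0, 0, -0.1], [0, 0, 0.07, 0, 0, 0, -0.1], [0, 0, 0.11, 0, 0, 0, 0], [0, -0.04, 0.15, 0, 0, 0, 0.5], [0, -0.08, 0.15, 0, 0, 0, 0.5], [0, -0.12, 0.15, 0, 0, -0.1, 0.5]]

```text
time: 4.12
ee_pos: [0.5303, 0.143, 0.1969]
ee_rot: [1.349, 2.833, 0.005]
force: [1.3, -0.2, -0.8]
width: 0.688
gripper_force: 0.0
```

Emit:
carry_out:
  increments:
    - [[-0.01, -0.04, 0, 0, 0, -0.12, 0.5], [-0.01, -0.08, 0, 0, 0, -0.24, 0.5], [-0.01, -0.12, 0, 0, 0, -0.36, 0.5], [-0.02, -0.16, 0, 0, 0, -0.48, 0.5], [-0.02, -0.2, 0, 0, 0, -0.6, 0.5], [-0.02, -0.24, 0, 0, 0, -0.72, 0.5], [-0.02, -0.28, 0, 0, 0, -0.84, 0.5], [-0.02, -0.31, 0, 0, 0, -0.96, 0.5], [-0.02, -0.32, 0, 0, 0, -1.06, 0.5], [-0.02, -0.32, 0, 0, 0, -1.06, 0.5]]

```text
time: 4.95
ee_pos: [0.5091, -0.1789, 0.1939]
ee_rot: [2.609, 1.749, 0.0]
force: [-0.4, 0.8, 0.2]
width: 0.753
gripper_force: 0.0
```

```bash
python3 - <<'E'
from h import *
s=status.state(); print(s['time'],s['ee_pos'],s['ee_rot'],s['joints'])
im=eyes.get_image('top'); cv2.imwrite('pics/top3.png',im)
dark=((im.max(2)<75)*255).astype('uint8')
for c in blobs(dark,(150,200,195,240))[:2]:
    b=cv2.boxPoints(cv2.minAreaRect(c)); P=ray('top',b,.071); print(cv2.contourArea(c),P.round(4).tolist(),P.mean(0))
cv2.imwrite('pics/c3.png',cv2.resize(im[165:250,140:290],None,fx=5,fy=5,interpolation=3))
E
```

```text
4.95 [ 0.50913038 -0.17893519  0.19390402] [2.60919166e+00 1.74924842e+00 1.03250326e-04] [-3.81101297e-01  1.54032285e-01  2.06958261e+00 -1.41075864e-04
  9.17697096e-01  8.59070432e-03]
71.5 [[0.5177, 0.2728, 0.071], [0.5476, 0.2393, 0.071], [0.5345, 0.2276, 0.071], [0.5048, 0.261, 0.071]] [0.52615491 0.25016762 0.071     ]
```

View pics/c3.png

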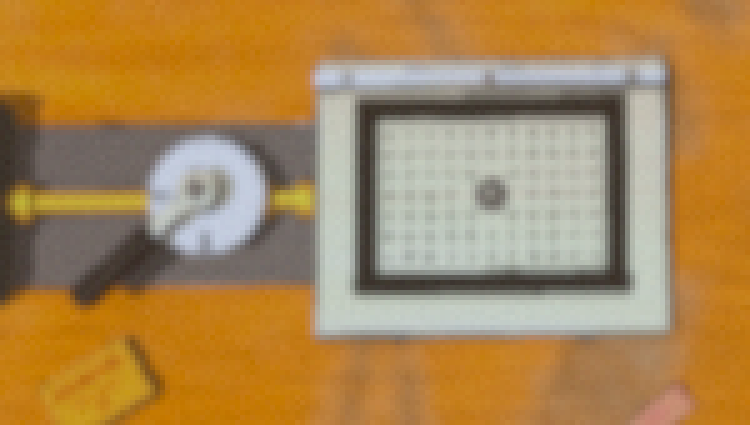

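The lever now reads about 45–46° (end at px (85,297), stem at (200,187) in the crop), and nothing was disturbed. Now for the lid.

Emit:
carry_out:
  increments:
    - [[-0.001, -0.0225, -0.03, 0, 0, 0, 0.5], [-0.001, -0.0225, -0.07, 0, 0, 0, 0.5], [-0.001, -0.0225, -0.11, 0, 0, 0, 0.3], [-0.001, -0.0225, -0.14, 0, 0, 0, 0.3], [-0.001, -0.0225, -0.16, 0, 0, 0, 0.2], [-0.001, -0.0225, -0.1715, 0, 0, 0, 0.2], [-0.001, -0.0225, -0.1715, 0, 0, 0, 0.2], [-0.001, -0.0225, -0.1715, 0, 0, 0, 0.2]]

```text
time: 5.67
ee_pos: [0.5085, -0.1987, 0.0228]
ee_rot: [-2.6, -1.762, 0.0]
force: [0.1, -0.1, 0.2]
width: 0.602
gripper_force: 0.0
```

Emit:
carry_out:
  increments:
    - [[0, 0, 0, 0, 0, 0, -1], [0, 0, 0, 0, 0, 0, -1], [0, 0, 0, 0, 0, 0, -1], [0, 0, 0, 0, 0, 0, -1], [0, 0, 0, 0, 0, 0, -1], [0, 0, 0, 0, 0, 0, -1], [0, 0, 0, 0, 0, 0, -1]]

```text
time: 6.25
ee_pos: [0.5086, -0.1996, 0.0227]
ee_rot: [2.602, 1.759, 0.001]
force: [-0.1, -1.3, 4.1]
width: 0.15
gripper_force: 30.0
```

Emit:
carry_out:
  increments:
    - [[0, 0, 0.02, 0, 0, 0, -1], [0, 0, 0.05, 0, 0, 0, -1], [0, 0, 0.08, 0, 0, 0, -1], [0.01, 0.02, 0.11, 0, 0, 0.05, -1], [0.02, 0.055, 0.125, 0, 0, 0.12, -1], [0.03, 0.09, 0.125, 0, 0, 0.19, -1], [0.04, 0.125, 0.125, 0, 0, 0.26, -1], [0.045, 0.16, 0.125, 0, 0, 0.33, -1], [0.05, 0.19, 0.125, 0, 0, 0.375, -1], [0.05, 0.21, 0.125, 0, 0, 0.375, -1]]

```text
time: 7.08
ee_pos: [0.5583, 0.0132, 0.1472]
ee_rot: [-2.224, -2.218, 0.0]
force: [-0.5, -0.5, -2.7]
width: 0.148
gripper_force: 30.0
```

Emit:
carry_out:
  increments:
    - [[0.002, 0.02, 0, 0, 0, 0, -1], [0.003, 0.035, -0.02, 0, 0, 0, -1], [0.003, 0.0375, -0.04, 0, 0, 0, -1], [0.003, 0.0375, -0.055, 0, 0, 0, -1], [0.003, 0.0375, -0.055, 0, 0, 0, -1]]

```text
time: 7.5
ee_pos: [0.5588, 0.0484, 0.0894]
ee_rot: [-2.226, -2.212, 0.006]
force: [-1.0, 0.2, -3.9]
width: 0.153
gripper_force: 30.0
```

```bash
python3 - <<'E'
from h import *
s=status.state(); print(s['time'],s['ee_pos'],s['ee_rot'],s['force'])
a=eyes.get_image('top'); b=eyes.get_image('side'); cv2.imwrite('pics/t4.png',a); cv2.imwrite('pics/s4.png',b)
cv2.imwrite('pics/c4.png',np.hstack([cv2.resize(a[165:285,195:295],None,fx=4,fy=4,interpolation=3),cv2.resize(b[140:260,195:295],None,fx=4,fy=4,interpolation=3)]))
E
```

```text
7.5 [0.55881826 0.0484336  0.08935521] [-2.22597321 -2.21204029  0.00600183] [-0.9757664   0.15998927 -3.94148714]
```

View pics/c4.png

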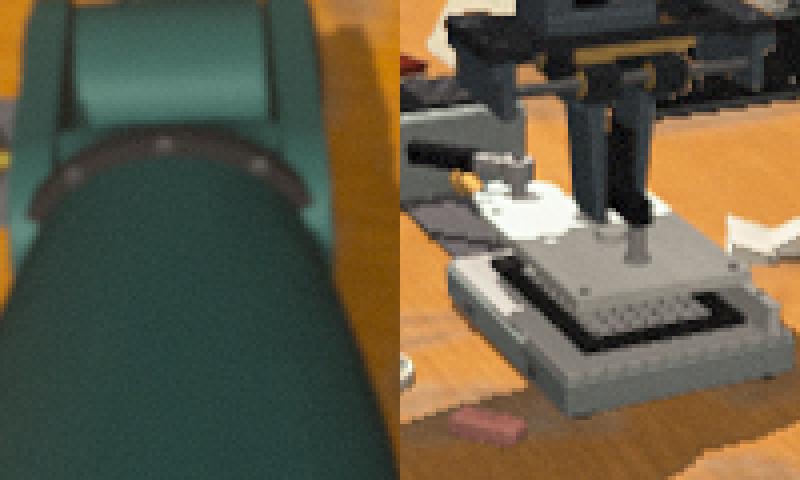

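The lid hangs level over the deck, parallel to the fence and clear of the pin. I'll lower it to just above pin height, short of the fence, then feel for the fence.

Emit:
carry_out:
  increments:
    - [[0.003, 0, -0.008, 0, 0, 0, -1], [0.005, 0, -0.015, 0, 0, 0, -1], [0.005, 0, -0.021, 0, 0, 0, -1], [0.005, 0, -0.021, 0, 0, 0, -1], [0.005, 0, -0.021, 0, 0, 0, -1]]

```text
time: 8.02
ee_pos: [0.566, 0.0481, 0.0711]
ee_rot: [-2.229, -2.213, 0.001]
force: [1.0, -0.7, -2.8]
width: 0.152
gripper_force: 30.0
```

Emit:
carry_out:
  increments:
    - [[0.001, 0, 0, 0, 0, 0, -1], [0.002, 0, 0, 0, 0, 0, -1], [0.003, 0, 0, 0, 0, 0, -1], [0.003, 0, 0, 0, 0, 0, -1]]

```text
time: 8.35
ee_pos: [0.5696, 0.0482, 0.0717]
ee_rot: [2.229, 2.213, 0.001]
force: [0.7, 0.2, -3.8]
width: 0.151
gripper_force: 30.0
```

Emit:
carry_out:
  increments:
    - [[0.001, 0, 0, 0, 0, 0, -1], [0.002, 0, 0, 0, 0, 0, -1], [0.002, 0, 0, 0, 0, 0, -1]]

```text
time: 8.6
ee_pos: [0.571, 0.0482, 0.0714]
ee_rot: [-2.229, -2.214, 0.001]
force: [-1.9, 0.1, -2.8]
width: 0.149
gripper_force: 30.0
```

Emit:
carry_out:
  increments:
    - [[-0.002, 0, 0, 0, 0, 0, -1], [-0.002, 0, -0.003, 0, 0, 0, -1], [-0.002, 0, -0.0035, 0, 0, 0, -1], [-0.002, 0, -0.0035, 0, 0, 0, -1]]

```text
time: 8.93
ee_pos: [0.5691, 0.0482, 0.0676]
ee_rot: [-2.229, -2.213, 0.0]
force: [0.3, -0.2, -3.0]
width: 0.15
gripper_force: 30.0
```

Emit:
carry_out:
  increments:
    - [[0.001, 0, 0, 0, 0, 0, -1], [0.002, 0, 0, 0, 0, 0, -1], [0.003, 0, 0, 0, 0, 0, -1], [0.003, 0, 0, 0, 0, 0, -1]]

```text
time: 9.27
ee_pos: [0.5713, 0.048, 0.0676]
ee_rot: [-2.228, -2.213, 0.003]
force: [-6.2, -1.8, -0.2]
width: 0.158
gripper_force: 30.0
```

Fence contact at x≈0.571 puts the seat at x≈0.5697, which matches the measured pin. I'll back off 1.5 mm and lower the lid onto the pin.

Emit:
carry_out:
  increments:
    - [[-0.0024, 0, 0, 0, 0, 0, -1], [-0.0024, 0, -0.001, 0, 0, 0, -1], [-0.0024, 0, -0.002, 0, 0, 0, -1], [-0.0024, 0, -0.0026, 0, 0, 0, -1], [-0.0024, 0, -0.0026, 0, 0, 0, -1]]

```text
time: 9.68
ee_pos: [0.5701, 0.0482, 0.0655]
ee_rot: [2.229, 2.213, 0.001]
force: [-1.1, -0.6, 1.5]
width: 0.152
gripper_force: 30.0
```

It's riding on the pin: the vertical force went from -3 to +1.5 N at underside height 43 mm. Sliding along the fence now.

Emit:
carry_out:
  increments:
    - [[0, 0.0015, -0.0005, 0, 0, 0, -1], [0, 0.003, -0.0005, 0, 0, 0, -1], [0, 0.0045, -0.0005, 0, 0, 0, -1], [0, 0.006, -0.0005, 0, 0, 0, -1], [0, 0.0075, -0.0005, 0, 0, 0, -1], [0, 0.009, -0.0005, 0, 0, 0, -1], [0, 0.009, -0.0005, 0, 0, 0, -1]]

```text
time: 10.27
ee_pos: [0.5706, 0.0572, 0.0653]
ee_rot: [2.228, 2.213, 0.001]
force: [-0.3, -1.9, 4.5]
width: 0.146
gripper_force: 30.0
```

Emit:
carry_out:
  increments:
    - [[0, 0.001, 0, 0, 0, 0, -1], [0, 0.002, 0, 0, 0, 0, -1], [0, 0.003, 0, 0, 0, 0, -1], [0, 0.003, 0, 0, 0, 0, -1]]

```text
time: 10.6
ee_pos: [0.5704, 0.0601, 0.0652]
ee_rot: [2.228, 2.213, 0.001]
force: [1.0, -2.7, 4.9]
width: 0.149
gripper_force: 30.0
```

Emit:
carry_out:
  increments:
    - [[-0.0005, 0.0008, 0, 0, 0, 0, -1], [-0.0005, 0.0016, 0, 0, 0, 0, -1], [-0.0005, 0.0024, 0, 0, 0, 0, -1], [-0.0005, 0.0024, 0, 0, 0, 0, -1]]

```text
time: 10.93
ee_pos: [0.5688, 0.0629, 0.0644]
ee_rot: [-2.229, -2.213, 0.001]
force: [0.4, 1.1, -1.4]
width: 0.154
gripper_force: 30.0
```

Force fell and z dropped, so the pin tip is entering the hole. Lowering gently.

Emit:
carry_out:
  increments:
    - [[0, 0, -0.001, 0, 0, 0, -1], [0, 0, -0.002, 0, 0, 0, -1], [0, 0, -0.002, 0, 0, 0, -1]]

```text
time: 11.18
ee_pos: [0.5694, 0.0631, 0.0628]
ee_rot: [-2.229, -2.213, -0.001]
force: [0.7, 5.7, 3.6]
width: 0.152
gripper_force: 30.0
```

Emit:
carry_out:
  increments:
    - [[0.0002, 0.001, 0, 0, 0, 0, -1], [0.0002, 0.001, -0.001, 0, 0, 0, -1], [0.0002, 0.001, -0.002, 0, 0, 0, -1], [0.0002, 0.001, -0.002, 0, 0, 0, -1]]

```text
time: 11.52
ee_pos: [0.5698, 0.064, 0.061]
ee_rot: [-2.229, -2.213, -0.001]
force: [-0.3, 7.0, 4.9]
width: 0.155
gripper_force: 30.0
```

Emit:
carry_out:
  increments:
    - [[0, 0.0012, 0, 0, 0, 0, -1], [0, 0.0012, -0.001, 0, 0, 0, -1], [0, 0.0012, -0.002, 0, 0, 0, -1], [0, 0.0012, -0.002, 0, 0, 0, -1]]

```text
time: 11.85
ee_pos: [0.5698, 0.0651, 0.0587]
ee_rot: [2.229, 2.213, 0.001]
force: [1.9, 7.0, 1.6]
width: 0.151
gripper_force: 30.0
```

Emit:
carry_out:
  increments:
    - [[0, 0.0012, 0, 0, 0, 0, -1], [0, 0.0012, -0.001, 0, 0, 0, -1], [0, 0.0012, -0.002, 0, 0, 0, -1], [0, 0.0012, -0.002, 0, 0, 0, -1]]

```text
time: 12.18
ee_pos: [0.5696, 0.0659, 0.0568]
ee_rot: [2.229, 2.214, 0.0]
force: [2.0, -0.8, 5.2]
width: 0.15
gripper_force: 30.0
```

The lid is centred on the pin with no side force and is on the seal. Pressing down.

Emit:
carry_out:
  increments:
    - [[0, 0, -0.001, 0, 0, 0, -1], [0, 0, -0.002, 0, 0, 0, -1], [0, 0, -0.003, 0, 0, 0, -1], [0, 0, -0.003, 0, 0, 0, -1], [0, 0, -0.003, 0, 0, 0, -1]]

```text
time: 12.6
ee_pos: [0.5697, 0.0659, 0.0541]
ee_rot: [2.229, 2.213, 0.0]
force: [-1.1, 0.2, 10.1]
width: 0.154
gripper_force: 30.0
```

```bash
python3 - <<'E'
from h import *
b=eyes.get_image('side'); cv2.imwrite('pics/s5.png',b)
cv2.imwrite('pics/c5.png',cv2.resize(b[130:260,165:325],None,fx=4.5,fy=4.5,interpolation=3))
s=status.state(); print(s['time'],s['ee_pos'],s['force'])
E
```

```text
12.65 [0.56969195 0.06586831 0.05417163] [-1.24987651 -1.03646267  9.96852829]
```

View pics/c5.png

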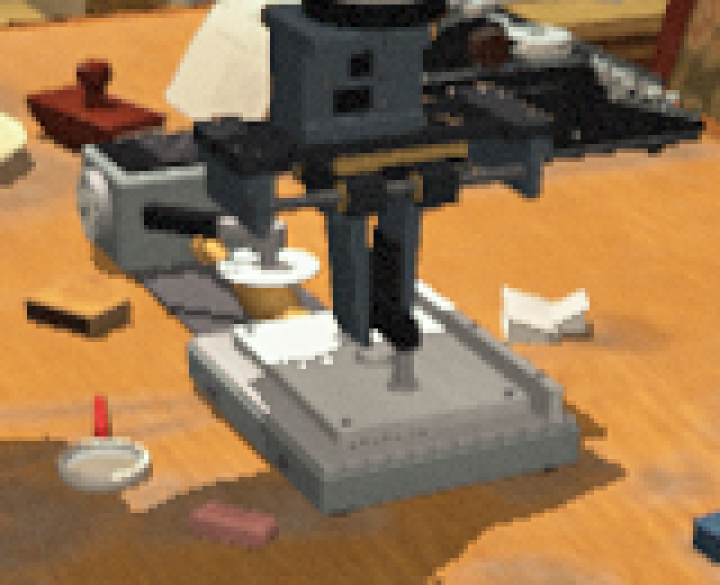

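The lid is flat on the seal along the fence, the lever is still half open, and the small things are where they were. A push of about 10 N plus the lid's 3 N gives roughly 4 mm of squeeze, so I'm handing in.

```bash
python3 -c "
from bench import workorder; print(workorder.job_done())"
```

```text
the job is handed in; nothing more can be done
None
```

I handed the job in at 12.7 s: the valve lever is at about 45°, the lid slid along the fence and dropped over the pin, and the arm is still gripping the handle and pressing, with the seal squeezed about 4 mm of 5.

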